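# Hold the ticket clip open over the batch card

### The job

First seat the blue ticket stand flat and square in the T-shaped pocket of the aluminium block and let go of it. Then take the red spring clip off the steel bar by squeezing its handles, and hold it spread wide open astride the top edge of the stand's card, one jaw well down on each side and neither touching the card, so that a paper slip can be slid in; finish still holding it like that, in the air and keeping still. Leave everything else on the bench where it is.

Things in the scene. Friction and masses are not known exactly. Their poses are not given: they have to be found in the camera images.
- ticket_stand: Loose blue stand, 0.2 kg. Origin: centre line of its underside; x towards the narrow nose, y across, z up. Its T-shaped base is 12 mm thick: a wide part x -50..30 mm, 46 mm across (y -23..23), then a nose x 30..56 mm, 24 mm across. On top stand a gripping lug (see stand_lug) and a white card (see card_edge), both in the plane y = 0.
- stand_lug (a point): Centre of the upper part of the stand's blue gripping lug, 36 mm above the stand's underside. The lug is a block 22 mm long in the stand's x, 16 mm thick in its y, its top 48 mm above the stand's underside. It is to be pinched across y from above. Axes as the stand's.
- card_edge (a point): Middle of the top edge of the stand's stiff white card, 66 mm above the stand's underside. The card is upright, 54 mm long in the stand's x, 3.6 mm thick in y, 54 mm tall, fixed to the stand, with a green band. Axes as the stand's.
- pocket_block: Aluminium block fixed to the bench, 142 x 76 mm, 20 mm high, pocket floor dark. x towards the narrow end of the pocket, z up. Origin on its underside, right below point pocket. It never moves in a run but stands elsewhere each time.
- pocket (a point): On the pocket's floor, 12 mm above the bench; the pocket is 8 mm deep, open above, with the outline of the stand's base and 2.5 mm clearance all round. The stand is home when its origin is on this point, flat, its x along the block's x (it fits one way round only).
- clip_bar: Fixed steel bar that carries the red and the green clip: base plate 200 x 60 x 10 mm and an upright strip along x, 4 mm thick in y, its top 46 mm above the bench. Origin in the middle of its underside.
- clip: Loose red spring clip, 65 g: two mirrored levers 24 mm wide (x), pinching the bar at the start, handles up, jaws down 36 mm below the pivot. Origin on the pivot (barrel radius 4 mm, the throat's end); x along the pivot, z up. Turns with its +y lever. Handles end in rollers, radius 5 mm, axes 36 mm above the pivot and 21 mm to each side: squeeze there across y, from above.
- clip_tip_a (a point): Inner corner of the jaw tip on the clip's +y side, middle of its width.
- clip_tip_b (a point): Inner corner of the jaw tip on the clip's -y side, middle of its width. 4 mm from clip_tip_a when the clip is on the bar, about 23 mm at full opening.
- clip_lever (a joint): Opening angle of the red clip between its levers, rad: 0 when pinching the 4 mm bar (jaws parallel), -0.08 shut on nothing, 0.55 wide open against its stop. The spring resists: handles 52 mm wide outside at 0, about 31 mm at 0.55; about 7 N on the handles at 0, 11 N at 0.55; a firmer squeeze just rests on the stop. It snaps shut when let go.
- green_clip: Green twin of the red clip on the same bar, about 75 to 130 mm from it; not used, leave it.
- sample_jar: Amber jar, 72 mm across, 110 mm tall; bystander, origin under its centre.
- steel_bowl: Steel bowl, 120 mm across, 50 mm tall; bystander, origin under its centre.
- scraper: Spatula lying along the back tray; bystander, origin under its middle.
- tape_roll: Yellow tape ring, 90 mm across, 25 mm tall; bystander.
- tin: Small tin, 66 mm across, 70 mm tall; bystander.
- test_weight: Brass block 50 x 35 x 35 mm; bystander.

How it is judged:
By the outcome, as a careful person would: the job done as asked, in the order asked, and still so for the second after the job is handed in, while the arm keeps its last pose, push and grip.
It also fails if it takes over 54 s, if anything falls off the work surface, if the arm or the gripper's body presses on something with over 40 N, if the wrist force passes 120 N, or if a joint passes its speed limit or range.

### The arm

A 6-joint arm with a two-finger parallel gripper is mounted at the origin on the work surface. World frame = base frame: x ahead of the robot, y to its left, z up, the work surface at z = 0. Lengths are in mm, angles in rad, forces in N, time in s.
With the tool pointing down it reaches from about 400 to 825 mm from the base axis. Payload 7 kg.
Tool frame: the origin (TCP) lies at the very end of the fingers, on their centre line; the grasp point (between the pads) lies 19 mm behind it; z points along the fingers, y is the direction in which the jaws open and shut (so a half turn about z gives the same grasp; the last joint's range is limited). The gripper opens to 88 mm and grips with 3 to 60 N. Pads are 19 mm wide; open, the fingers measure 130 mm over their backs; the gripper's body (78 mm by 193 mm) begins 47 mm behind the grasp point.
Start: joints at [1.576, 0.359, 0.012, 0, -1.224, -0.288], TCP at [188.365, 648.162, 226.561] pointing down, gripper open.
Joint ranges: [-3.07, 3.07], [-1.43, 2.12], [-1.02, 1.25], [-3.03, 1.67], [-3.05, -0], [-3.03, 3.03]. Speed limits (rad/s): [2.39, 2.39, 3.01, 3.14, 3.14, 3.14].

### API

Orientations are given as a unit quaternion [x, y, z, w].
In Python, from plant import bot gives the robot as it stands. Calls block until the motion is done:
- bot.move_ptp(position, orientation): joint-space move of the TCP to a pose.
- bot.line_to(position, velocity=150, ori=None): straight line of the TCP; ori=None keeps the orientation; velocity is the mean speed in mm/s.
- bot.move_joints(angles): joint-space move.
- bot.move_gripper(opening, force=None): finger opening in mm; force is the grip in N (None keeps the last); returns when the fingers have stopped.
- bot.pause(seconds).
- bot.solve_ik(position, orientation): joint angles nearest the present ones, or None.
- bot.read_state(): the state.
- bot.camera(name): name is "side" or "top" or "wrist"; returns the picture (420x560x3 uint8, red, green, blue); there is no depth.
- bot.get_calibration(name): a dict with "fx", "fy", "cx", "cy" (pixels), "view" (4x4, takes a point from world to camera coordinates); the wrist camera has in their place "T_tool_cam" (4x4, takes a point from camera to tool coordinates, whose origin is the TCP and whose axes are the flange's). Camera axes: x right, y up, looking along -z (the intrinsics and any distortion apply to the point x, -y, -z); pixel columns grow to the right and rows downward; lengths in mm; the calibration is good to about 2 mm. A picture is of the moment at which its call begins: read the wrist's pose just before it. get_calibration takes no time and is no camera call.
A pose or a line that the arm cannot do raises bot.Unreachable and nothing moves.
- bot.close_job(): hands the job in, once; it reports no verdict.
The state is a dict: "t": time; "joint_pos": joint angles; "qvel": joint speeds; "tau": joint torques, N m; "tcp_pos": TCP position; "eef_rot": TCP orientation; "contact_force": force on the tool from outside, world axes, zero at the start; "moment": the same for the moment, N m; "width": finger opening in mm.
Only numpy, scipy, OpenCV 4.12 (cv2) and the standard library are available. Lean on these libraries where they do the work, as an engineer would, in place of code of your own. Each camera call takes 0.05 s, during which the arm holds its last target.

## Working session

There is one attempt and no reset: what is moved stays moved. The work goes in short steps, each a Python script; the robot and the scene stay as the last script left them, time stands still between calls to the robot, and variables do not carry over. Pictures are saved under pics/ and viewed, and the job is handed in when it is done.

```bash
ls; mkdir -p pics
python3 - <<'E'
from plant import bot
import cv2,numpy as np
for n in ("top","side","wrist"):
    cv2.imwrite(f"pics/{n}0.png",bot.camera(n)[:,:,::-1])
    print(n,{k:np.round(v,4).tolist() for k,v in bot.get_calibration(n).items()})
s=bot.read_state();print(s)
E
```

```text
pics
top {'fx': 440.9826, 'fy': 440.9826, 'cx': 276.8004, 'cy': 205.9638, 'view': [[0.0679, -0.9977, -0.0038, -27.5248], [0.9772, 0.0658, 0.2017, -559.7043], [-0.201, -0.0174, 0.9794, -1156.7195], [0.0, 0.0, 0.0, 1.0]]}
side {'fx': 414.9951, 'fy': 414.9951, 'cx': 281.5807, 'cy': 206.3933, 'view': [[0.7844, -0.6201, -0.0153, -456.5022], [0.3086, 0.3688, 0.8768, -233.7669], [-0.538, -0.6924, 0.4806, -819.3137], [0.0, 0.0, 0.0, 1.0]]}
wrist {'fx': 325.886, 'fy': 325.886, 'cx': 284.486, 'cy': 213.4418, 'T_tool_cam': [[-0.0001, 0.9596, 0.2814, 75.1564], [1.0, 0.0002, -0.0004, -0.2598], [-0.0004, 0.2814, -0.9596, -158.2596], [0.0, 0.0, 0.0, 1.0]]}
{'t': 0.15, 'joint_pos': array([ 1.57610625e+00,  3.59214480e-01,  1.12734540e-02, -2.14174812e-04,
       -1.22407860e+00, -2.88090864e-01]), 'qvel': array([ 4.20034549e-05, -1.07029657e-03,  3.77564496e-03,  1.68358892e-03,
        1.83207448e-04, -2.43144217e-03]), 'tau': array([-9.02543252e-04, -5.83269954e+01,  2.93287861e+01,  7.00122043e+00,
        8.67521827e-03, -1.10925273e-04]), 'tcp_pos': array([188.28654819, 647.83786736, 225.85208426]), 'eef_rot': array([ 9.90015681e-01, -1.40955906e-01, -1.02031378e-05,  6.19800190e-04]), 'contact_force': array([-0.08578122, -0.22063705,  0.3470929 ]), 'moment': array([-0.07713134, -0.03387024, -0.03565745]), 'width': 87.65077136149664}
```

View pics/top0.png

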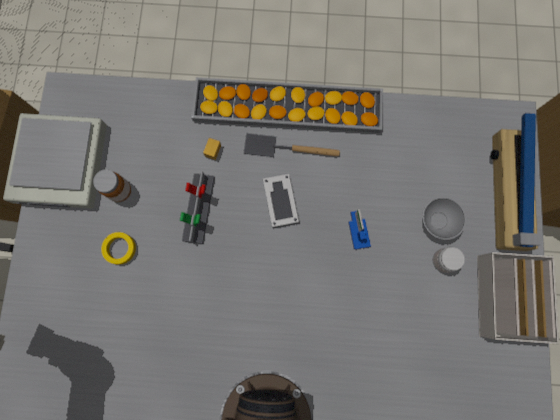

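View pics/side0.png

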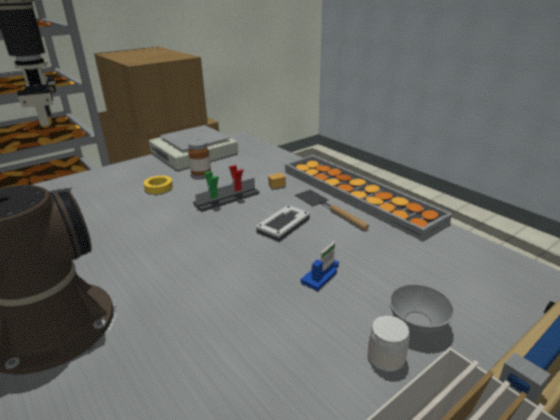

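View pics/wrist0.png

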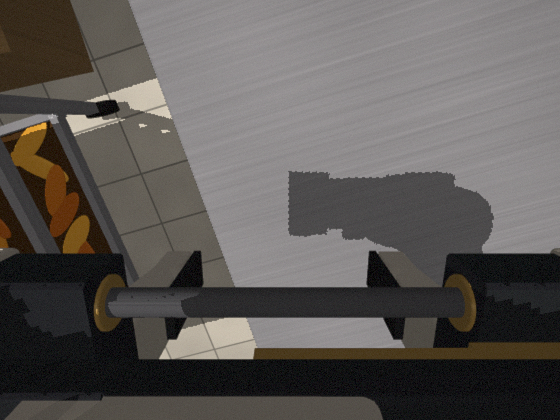

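The top view shows everything in reach: clips (195,188)/(190,218), block (281,201), stand (360,230). I'll enlarge these next.

```bash
cat > h.py <<'E'
from plant import bot
import cv2,numpy as np
from scipy.spatial.transform import Rotation as R
def cam(name,st=None):
    c=bot.get_calibration(name)
    if name!='wrist': V=np.array(c['view'])
    else:
        T=np.eye(4);T[:3,:3]=R.from_quat(st['eef_rot']).as_matrix();T[:3,3]=st['tcp_pos']
        V=np.linalg.inv(T@np.array(c['T_tool_cam']))
    return c,V
def proj(P,name,st=None):
    c,V=cam(name,st);P=np.atleast_2d(P)
    p=P@V[:3,:3].T+V[:3,3]
    return np.c_[c['cx']+c['fx']*p[:,0]/-p[:,2],c['cy']+c['fy']*-p[:,1]/-p[:,2]]
def ray(uv,name,st=None):
    c,V=cam(name,st);uv=np.atleast_2d(np.array(uv,float))
    d=np.c_[(uv[:,0]-c['cx'])/c['fx'],-(uv[:,1]-c['cy'])/c['fy'],-np.ones(len(uv))]@V[:3,:3]
    return -V[:3,:3].T@V[:3,3],d
def unproj(uv,z,name,st=None):
    o,d=ray(uv,name,st)
    return o+d*((np.asarray(z)-o[2])/d[:,2])[:,None]
def crop(img,x0,y0,x1,y1,out,W=800,H=600):
    k=min(W/(x1-x0),H/(y1-y0));
    cv2.imwrite(out,cv2.resize(img[y0:y1,x0:x1],None,fx=k,fy=k,interpolation=cv2.INTER_CUBIC)[:,:,::-1]);return k
def down(yaw): # tool z down, tool x at world angle yaw ; tool y at yaw-90
    c,s=np.cos(yaw),np.sin(yaw)
    return R.from_matrix(np.array([[c,s,0],[s,-c,0],[0,0,-1]])).as_quat()
E
python3 - <<'E'
from h import *
I=cv2.imread('pics/top0.png')[:,:,::-1]
print(crop(I,170,160,390,260,'pics/t1.png'))
p=lambda u,z:print(u,np.round(unproj(u,z,'top'),1).tolist())
p([(281,201)],20);p([(360,230)],12);p([(195,188),(190,218)],80);p([(198,208)],10)
print(proj([[188,648,0]],'wrist',bot.read_state()), R.from_quat(bot.read_state()['eef_rot']).as_matrix().round(3))
E
```

```text
3.6363636363636362
[(281, 201)] [[583.1, 0.1, 20.0]]
[(360, 230)] [[516.2, -227.9, 12.0]]
[(195, 188), (190, 218)] [[590.4, 235.6, 80.0], [507.0, 240.3, 80.0]]
[(198, 208)] [[548.9, 235.7, 10.0]]
[[284.27159778 183.66226446]] [[ 0.96  -0.279 -0.   ]
 [-0.279 -0.96  -0.001]
 [ 0.     0.001 -1.   ]]
```

View pics/t1.png

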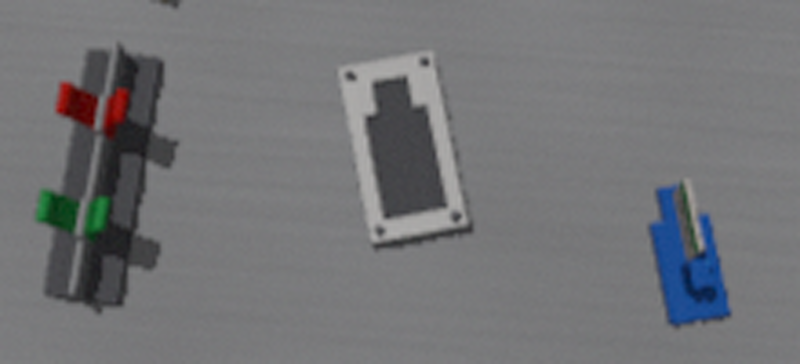

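Run:
```python
from h import *
for i,(p,y) in enumerate([((545,0,200),0.1),((500,-225,200),0.1)]):
    bot.move_ptp(p,down(y)); 
    s=bot.read_state(); I=bot.camera('wrist'); cv2.imwrite(f'pics/w{i+1}.png',I[:,:,::-1]); np.save(f's{i+1}.npy',s,allow_pickle=True)
    print(s['t'],s['tcp_pos'],s['joint_pos'].round(2),s['contact_force'])
```

```text
2.7667 [545.17765961   0.60773055 200.02150253] [ 0.36  0.17 -0.31 -0.   -1.09  1.31] [-0.5171534  -0.32254876 -0.32320099]
3.7333 [ 500.18858492 -224.81135807  200.01940412] [-0.07  0.17 -0.31 -0.   -1.09  1.74] [-0.87524574  0.70308481 -0.23095182]
```

View pics/w1.png

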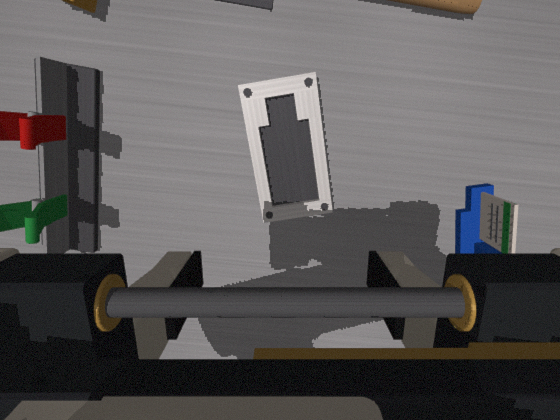

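View pics/w2.png

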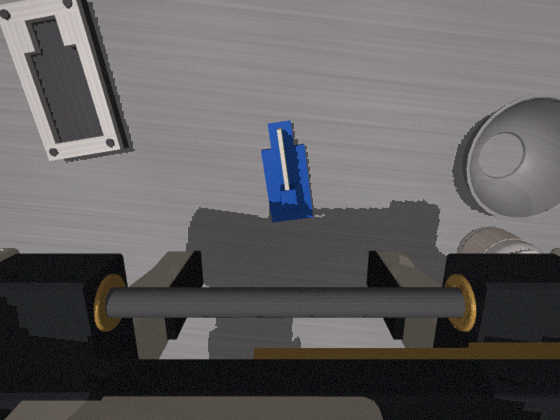

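Run:
```python
from h import *
I=cv2.imread('pics/w1.png')[:,:,::-1];J=cv2.imread('pics/w2.png')[:,:,::-1]
print(crop(I,225,60,345,230,'pics/c1.png',700,600),crop(J,250,110,325,230,'pics/c2.png',700,600))
```

```text
3.5294117647058822 5.0
```

View pics/c1.png

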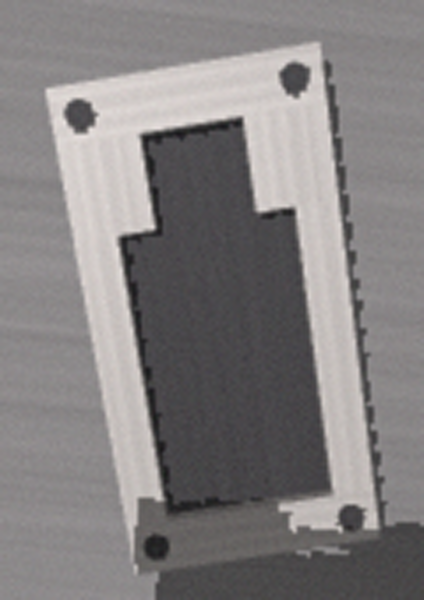

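View pics/c2.png

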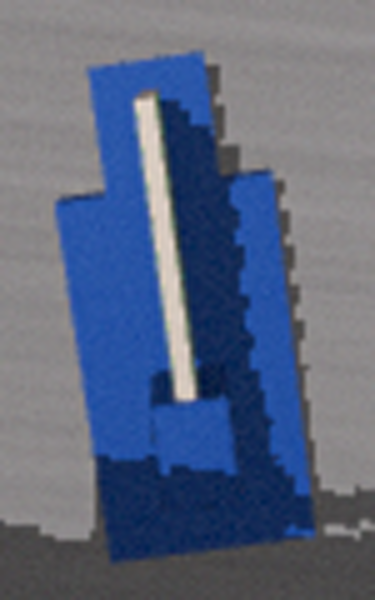

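```bash
cat >> h.py <<'E'
def fit2(mod,W):
    mod=np.array(mod,float);W=np.array(W)[:,:2]
    a=mod-mod.mean(0);b=W-W.mean(0)
    th=np.arctan2((a[:,0]*b[:,1]-a[:,1]*b[:,0]).sum(),(a*b).sum())
    M=np.array([[np.cos(th),-np.sin(th)],[np.sin(th),np.cos(th)]])
    t=W.mean(0)-M@mod.mean(0)
    return t,th,np.round(W-(mod@M.T+t),1).tolist()
E
python3 - <<'E'
from h import *
s1=np.load('s1.npy',allow_pickle=True).item();s2=np.load('s2.npy',allow_pickle=True).item()
px=np.array([(140,134),(243,118),(154,233),(120,237),(258,213),(296,208),(165,514),(331,494)])/3.5294+[225,60]
m=[(58.5,14.5),(58.5,-14.5),(32.5,14.5),(32.5,25.5),(32.5,-14.5),(32.5,-25.5),(-52.5,25.5),(-52.5,-25.5)]
print('pocket',fit2(m,unproj(px-.4,20,'wrist',s1)))
px=np.array([(47,89),(322,43),(380,528),(136,574)])/3.5294+[225,60]
print('block',fit2([(71,38),(71,-38),(-71,-38),(-71,38)],unproj(px-.4,20,'wrist',s1)))
px=np.array([(90,67),(204,52),(104,192),(56,202),(219,176),(272,170),(110,562),(315,537)])/5+[250,110]
m=[(56,12),(56,-12),(30,12),(30,23),(30,-12),(30,-23),(-50,23),(-50,-23)]
t,th,r=fit2(m,unproj(px-.4,12,'wrist',s2));print('stand',t,th,r)
M=np.array([[np.cos(th),-np.sin(th)],[np.sin(th),np.cos(th)]])
px=np.array([(155,408),(229,396),(236,470),(162,476)])/5+[250,110]
print('lug in stand',((unproj(px-.4,48,'wrist',s2)[:,:2]-t)@M).round(1).tolist())
px=np.array([(135,94),(158,92),(197,400),(174,402)])/5+[250,110]
print('card',((unproj(px-.4,66,'wrist',s2)[:,:2]-t)@M).round(1).tolist())
# top view checks
print(proj([*t,12],'top'))
E
```

```text
pocket (array([584.26033145,   1.5918336 ]), np.float64(0.2508565291335727), [[-0.3, 0.1], [-0.5, 0.2], [-1.2, 0.4], [-0.5, -0.8], [0.0, -0.3], [-0.3, -0.2], [2.0, 0.3], [0.6, 0.3]])
block (array([587.92293463,   2.06708724]), np.float64(0.2600778662601093), [[-0.7, -0.4], [-1.0, -0.7], [2.2, 0.8], [-0.5, 0.3]])
stand [ 516.74668992 -224.38737441] 0.23367862262238684 [[-0.1, -0.4], [-0.4, -0.0], [0.4, 0.5], [-0.1, -0.3], [0.5, 0.3], [0.2, 0.1], [-0.1, -0.1], [-0.4, -0.1]]
lug in stand [[-8.8, 6.7], [-8.4, -7.9], [-23.3, -7.4], [-22.6, 7.2]]
card [[50.7, 1.8], [50.5, -2.2], [-4.5, -1.9], [-4.3, 2.4]]
[[358.76665976 229.71739672]]
```

Run:
```python
from h import *
def rel(t,th,dx,dy): return np.array([t[0]+np.cos(th)*dx-np.sin(th)*dy,t[1]+np.sin(th)*dx+np.cos(th)*dy])
for i,(t,th) in enumerate([((584.3,1.6),.255),((516.7,-224.4),.234)]):
    bot.move_ptp([*rel(t,th,-35,0),150],down(th)); bot.pause(.2)
    s=bot.read_state(); I=bot.camera('wrist'); cv2.imwrite(f'pics/w{i+3}.png',I[:,:,::-1]); np.save(f's{i+3}.npy',s,allow_pickle=True)
    print(s['t'],s['tcp_pos'],s['joint_pos'].round(2))
    G=(255*(I/255.)**.55).astype(np.uint8)
    print(crop(G,200,20,360,250,f'pics/c{i+3}.png'))
```

```text
4.9 [550.49038594  -8.2190519  150.3562692 ] [ 0.34  0.22 -0.37  0.   -0.98  1.48]
2.608695652173913
6.0833 [ 483.25160984 -231.60262736  150.0087384 ] [-0.08  0.2  -0.4  -0.   -0.97  1.89]
2.608695652173913
```

View pics/c3.png

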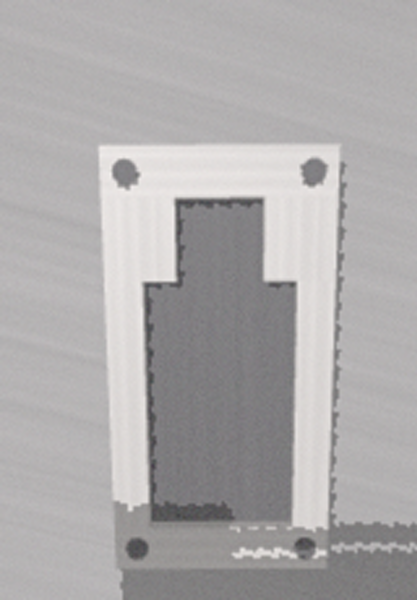

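View pics/c4.png

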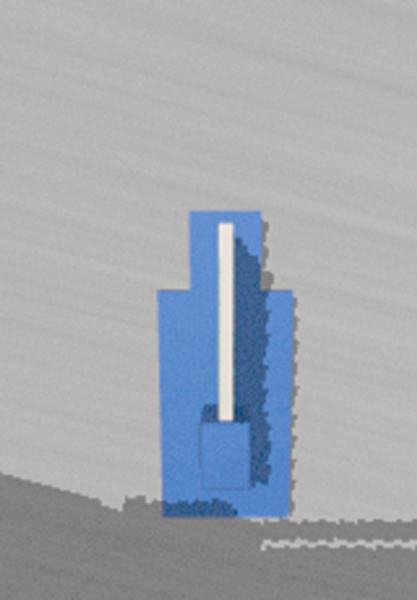

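Run:
```python
from h import *
k=2.6087
s1=np.load('s3.npy',allow_pickle=True).item();s2=np.load('s4.npy',allow_pickle=True).item()
f=lambda p:np.array(p)/k+[200,20]-.3
m=[(58.5,14.5),(58.5,-14.5),(32.5,14.5),(32.5,25.5),(32.5,-14.5),(32.5,-25.5),(-52.5,25.5),(-52.5,-25.5)]
print('pocket',fit2(m,unproj(f([(177,198),(265,199),(178,281),(143,282),(264,282),(297,283),(151,521),(292,523)]),20,'wrist',s1)))
print('block',fit2([(71,38),(71,-38),(-71,-38),(-71,38)],unproj(f([(98,145),(340,144),(327,568),(118,568)]),20,'wrist',s1)))
m=[(56,12),(56,-12),(30,12),(30,23),(30,-12),(30,-23),(-50,23),(-50,-23)]
t,th,r=fit2(m,unproj(f([(190,211),(261,212),(190,290),(158,291),(262,290),(294,290),(163,516),(291,516)]),12,'wrist',s2));print('stand',t,th,r)
M=np.array([[np.cos(th),-np.sin(th)],[np.sin(th),np.cos(th)]])
print('lug in stand',((unproj(f([(201,421),(250,421),(250,489),(201,488)]),48,'wrist',s2)[:,:2]-t)@M).round(1).tolist())
print('card',((unproj(f([(219,222),(233,222),(233,421),(219,421)]),66,'wrist',s2)[:,:2]-t)@M).round(1).tolist())
```

```text
pocket (array([584.50668951,   1.2621636 ]), np.float64(0.25326163503115146), [[-0.4, -0.6], [-0.9, 0.2], [-0.1, -0.5], [-0.6, -0.1], [-0.6, 0.2], [-1.0, 0.3], [2.3, -0.1], [1.3, 0.5]])
block (array([587.25867583,   1.98529543]), np.float64(0.26016686513598897), [[0.0, 0.2], [-0.1, -0.0], [-0.3, 0.0], [0.4, -0.2]])
stand [ 516.71761392 -224.84314301] 0.2410667616090686 [[-0.4, -0.3], [-0.9, 0.1], [0.3, 0.2], [0.0, 0.0], [0.2, -0.1], [0.1, 0.0], [0.4, 0.4], [0.3, -0.3]]
lug in stand [[-7.8, 8.1], [-7.9, -7.1], [-29.7, -7.2], [-29.3, 8.4]]
card [[50.1, 2.1], [50.1, -1.7], [-4.4, -1.6], [-4.4, 2.5]]
```

```bash
cat >> h.py <<'E'
def rel(t,th,dx,dy): return np.array([t[0]+np.cos(th)*dx-np.sin(th)*dy,t[1]+np.sin(th)*dx+np.cos(th)*dy])
def shot(n,box,g=.6):
    s=bot.read_state(); I=bot.camera('wrist'); np.save(n+'.npy',s,allow_pickle=True); cv2.imwrite(f'pics/{n}_full.png',I[:,:,::-1])
    print('k',crop((255*(I/255.)**g).astype(np.uint8),*box,f'pics/{n}.png')); return s
E
python3 - <<'E'
from h import *
t=(516.7,-224.8);th=.241
p=rel(t,th,-19,.4)
bot.move_ptp([*p,90],down(th)); bot.line_to([*p,18],120)
bot.move_gripper(10,25); s=bot.read_state();print(s['width'],s['tcp_pos'],s['contact_force'])
bot.line_to([*p,60],120); bot.pause(.2)
s=shot('g1',(180,100,400,330)); print(s['t'],s['width'],s['tcp_pos'],s['contact_force'])
E
```

```text
15.84207809169896 [ 498.16531497 -228.96416562   17.96760803] [-0.11514748 -0.82694206 -0.89133451]
k 2.608695652173913
9.0583 16.18640400482313 [ 497.45516944 -228.84899756   59.04416256] [ 0.86210784  0.07685369 -1.32744321]
```

View pics/g1.png

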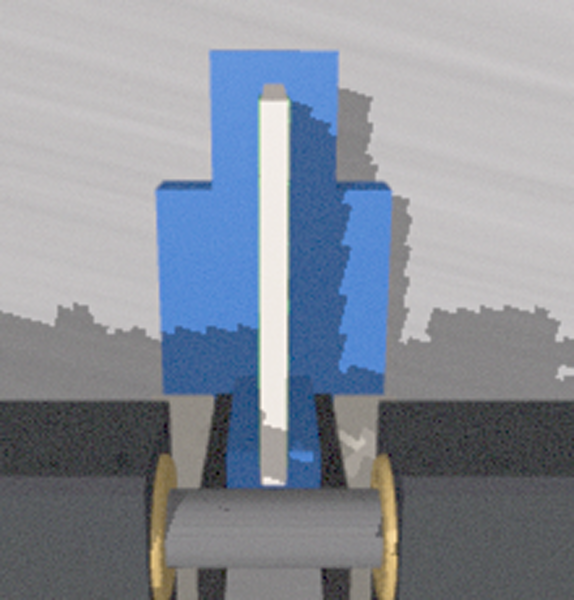

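Run:
```python
from h import *
k=2.6087
s=np.load('g1.npy',allow_pickle=True).item()
px=np.array([(211,51),(338,51),(212,189),(158,189),(337,189),(390,189)])/k+[180,100]-.3
m=[(56,12),(56,-12),(30,12),(30,23),(30,-12),(30,-23)]
for z in (53.1,):
    W=unproj(px,z,'wrist',s);t,th,r=fit2(m,W);print('stand',z,t,th,r)
    yaw=.241;d=s['tcp_pos'][:2]-t;M=np.array([[np.cos(th),-np.sin(th)],[np.sin(th),np.cos(th)]]);print('tcp in stand',d@M)
Rm=R.from_quat(s['eef_rot']).as_matrix();print(np.arctan2(Rm[1,0],Rm[0,0]),Rm[2])
# widths vs. expected with level pose at tcp offset -19
for zz in (53.1,):
    P=np.array([[*rel(s['tcp_pos'][:2],.241,19+a,b),zz] for a,b in m]); print(((proj(P,'wrist',s)-[180,100]+.3)*k).round(0).tolist())
```

```text
stand 53.1 [ 515.71454738 -223.87932479] 0.24023027223267718 [[-0.1, -0.3], [-0.2, 0.2], [0.1, 0.1], [0.2, -0.4], [0.1, -0.1], [-0.0, 0.6]]
tcp in stand [-18.91744309  -0.48257364]
0.2408484635077266 [-1.59816004e-03 -6.65491076e-04 -9.99998502e-01]
[[212.0, 49.0], [341.0, 49.0], [215.0, 189.0], [158.0, 189.0], [338.0, 189.0], [395.0, 189.0]]
```

Run:
```python
from h import *
th=.258; p=rel((584.2,1.25),th,-18.9,-.35)
s=bot.read_state()
bot.line_to([*s['tcp_pos'][:2],80],150)
bot.line_to([*p,75],170,down(th)); bot.line_to([*p,45],60); bot.pause(.2)
s=shot('g2',(160,60,420,330)); print(p,s['t'],s['width'],s['tcp_pos'],s['contact_force'])
```

```text
k 2.2222222222222223
[566.01484985  -3.91069897] 11.775 16.095053305987697 [566.30075529  -3.80803313  45.37507539] [-0.85993134  0.1326919  -2.19977718]
```

View pics/g2.png

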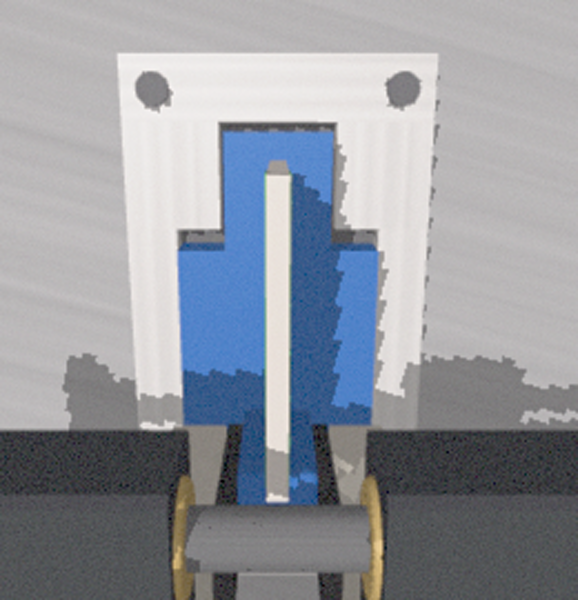

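Nose (222–334) is centred in the slot (219–336) and square to it, so I'm lowering.

Run:
```python
from h import *
s=bot.read_state();p=s['tcp_pos'][:2]
p=rel((584.2,1.25),.258,-18.9,-.35)
for z in (36,32.5,30.5,29.5):
    bot.line_to([*p,z],40); s=bot.read_state(); print(z,s['tcp_pos'].round(2),s['contact_force'].round(1),s['moment'].round(2))
    if s['contact_force'][2]>6: break
s=shot('g3',(160,60,420,330)); print(s['t'])
```

```text
36 [565.69  -4.04  35.53] [ 1.   0.3 -1.6] [-0.06  0.03 -0.02]
32.5 [565.85  -3.95  32.26] [ 0.8  0.2 -1.6] [-0.03 -0.01  0.  ]
30.5 [565.92  -3.94  30.38] [ 0.8  0.1 -2.2] [-0.04 -0.01 -0.03]
29.5 [566.22  -3.87  29.97] [-2.   0.8  4.5] [ 0.04  0.63 -0.02]
k 2.2222222222222223
12.95
```

View pics/g3.png

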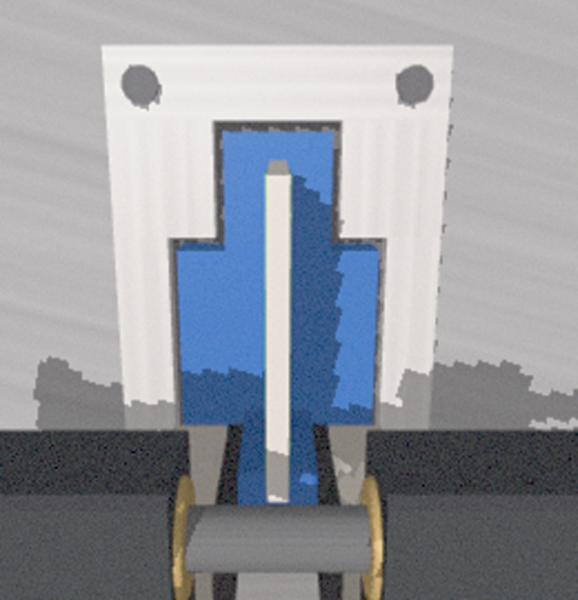

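Run:
```python
from h import *
p=rel((584.2,1.25),.258,-18.9,-.35)
bot.move_gripper(60); bot.line_to([*p,95],150)
th=.258; q=rel((584.2,1.25),th,-35,0)
bot.line_to([*q,150],200); bot.pause(.1)
s=shot('g4',(200,20,360,250),.55);print(s['t'],s['tcp_pos'])
bot.move_gripper(88)
bot.move_ptp([555,236,215],down(-.2)); bot.pause(.2)
s=shot('k1',(0,0,560,420),.7); print(s['t'],s['tcp_pos'],s['joint_pos'].round(2))
```

```text
k 2.608695652173913
15.025 [549.5246208   -7.8208959  148.59831794]
k 1.4285714285714286
16.9667 [555.10469974 234.76838284 214.77497743] [ 0.72  0.25 -0.17 -0.   -1.15  0.65]
```

View pics/g4.png

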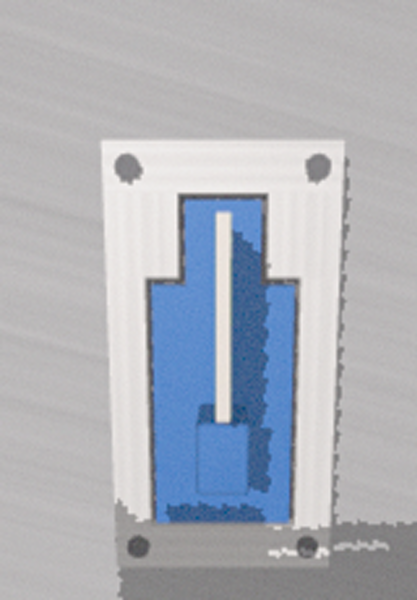

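View pics/k1.png

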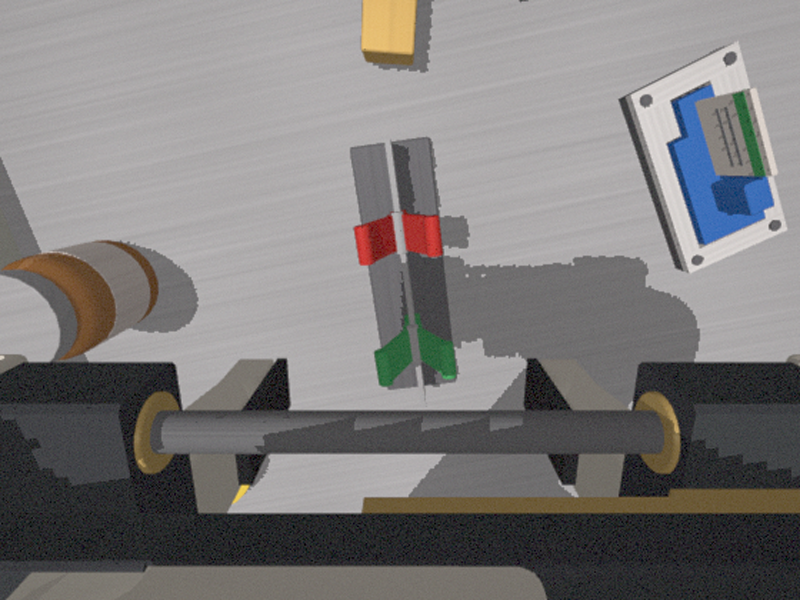

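The stand is seated squarely with an even dark gap all round. Next I'll enlarge the clip.

Run:
```python
from h import *
I=cv2.imread('pics/k1_full.png')[:,:,::-1]
print(crop((255*(I/255.)**.6).astype(np.uint8),235,90,335,280,'pics/k1c.png',800,800))
```

```text
4.2105263157894735
```

View pics/k1c.png

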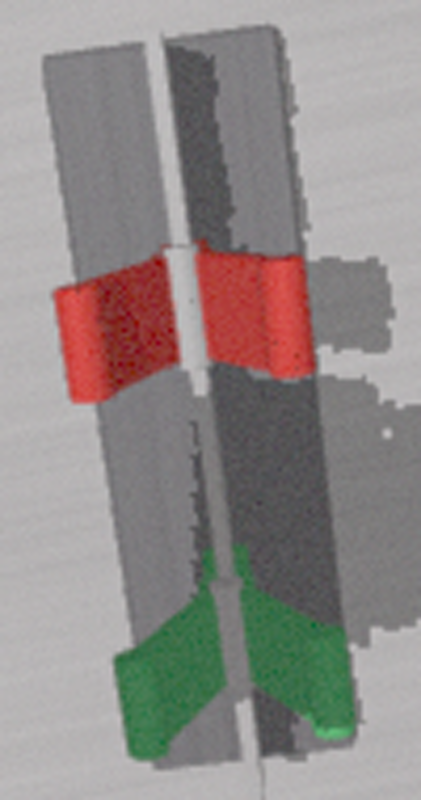

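Run:
```python
from h import *
from scipy.optimize import least_squares
k=4.2105
s=np.load('k1.npy',allow_pickle=True).item()
f=lambda p:np.array(p)/k+[235,90]-.4
print('plate',fit2([(100,30),(100,-30),(-100,30)],unproj(f([(43,57),(275,27),(155,768)]),10,'wrist',s)))
W=unproj(f([(155,37),(249,730)]),46,'wrist',s);print('strip',W.round(1).tolist(),np.arctan2(*(W[0]-W[1])[1::-1]),np.linalg.norm(W[0]-W[1]))
m=np.array([(12,26,36),(-12,26,36),(12,-26,36),(-12,-26,36)],float)
o=f([(55,290),(76,402),(302,255),(315,375)])
def F(v):
    c,sn=np.cos(v[3]),np.sin(v[3]);M=np.array([[c,-sn,0],[sn,c,0],[0,0,1]])
    return (proj(m@M.T+v[:3],'wrist',s)-o).ravel()
r=least_squares(F,[590,235,55,-.2]);print(r.x,r.fun.round(1))
# centre line using pivot barrel (165..200,247),(190..210,365)
for z in (50,55,60,65): print(z,unproj(f([(181,247),(196,367)]),z,'wrist',s).round(1).tolist(), unproj((o[0]+o[1]+o[2]+o[3])/4,z+36,'wrist',s).round(1).tolist())
```

```text
plate (array([550.42561952, 235.41504385]), np.float64(-0.0689728494437853), [[-0.5, -0.5], [-1.1, 1.0], [1.6, -0.4]])
strip [[648.6, 228.5, 46.0], [477.4, 240.4, 46.0]] -0.06969593089927718 171.62479870696149
[ 5.87700217e+02  2.33310436e+02  4.82192574e+01 -7.16345289e-02] [ 0.2  0.1 -0.5  0.1  0.2  0.7  0.1 -0.9]
50 [[602.2, 232.2, 50.0], [574.0, 234.4, 50.0]] [[588.1, 233.1, 86.0]]
55 [[602.6, 232.0, 55.0], [574.9, 234.2, 55.0]] [[588.8, 232.9, 91.0]]
60 [[603.0, 231.8, 60.0], [575.7, 234.0, 60.0]] [[589.5, 232.7, 96.0]]
65 [[603.4, 231.6, 65.0], [576.6, 233.8, 65.0]] [[590.2, 232.5, 101.0]]
```

Run:
```python
from h import *
p=rel((588.3,233.1),-.07,-30,0)
bot.move_ptp([*p,130],down(-.07)); bot.pause(.2)
s=shot('k2',(200,70,370,260),.6); print(s['t'],s['tcp_pos'])
cv2.imwrite('pics/side1.png',bot.camera('side')[120:300,120:400,::-1].repeat(2,0).repeat(2,1))
```

```text
k 3.1578947368421053
17.65 [559.65405227 236.01186988 132.4342701 ]
```

View pics/k2.png

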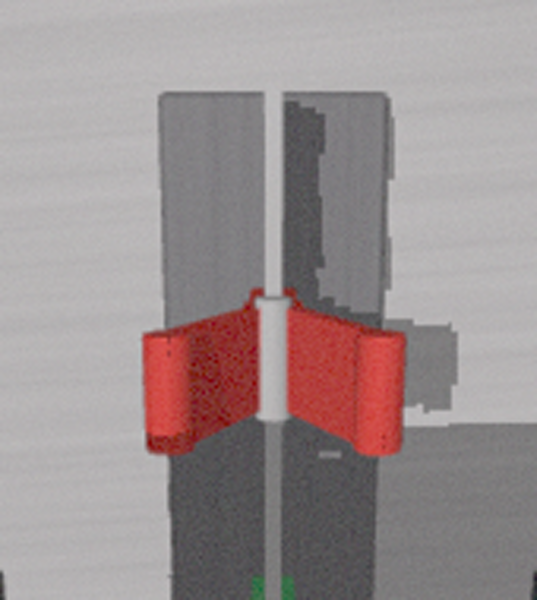

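View pics/side1.png

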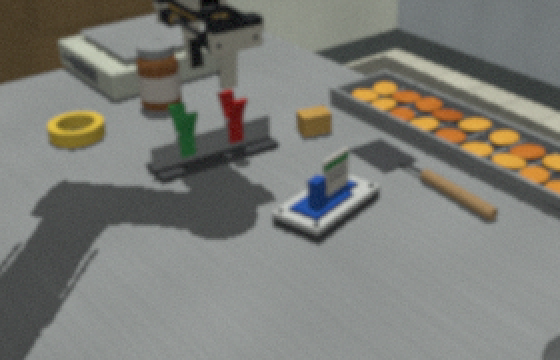

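Run:
```python
from h import *
from scipy.optimize import least_squares
s1=np.load('k1.npy',allow_pickle=True).item();s2=np.load('k2.npy',allow_pickle=True).item()
m=np.array([(12,26,36),(-12,26,36),(12,-26,36),(-12,-26,36),(13,0,4),(-13,0,4)],float)
o1=np.array([(55,290),(76,402),(302,255),(315,375),(181,247),(196,367)])/4.2105+[235,90]-.4
o2=np.array([(143,335),(148,452),(405,333),(402,453),(273,297),(273,419)])/3.15789+[200,70]-.35
def F(v,sel):
    c,sn=np.cos(v[3]),np.sin(v[3]);M=np.array([[c,-sn,0],[sn,c,0],[0,0,1]]);P=m@M.T+v[:3]
    e=[]
    if 1 in sel:e.append(proj(P,'wrist',s1)-o1)
    if 2 in sel:e.append(proj(P,'wrist',s2)-o2)
    return np.array(e).ravel()
for sel in ([1],[2],[1,2]):
    r=least_squares(F,[590,235,55,-.2],args=(sel,));print(sel,r.x.round(3),r.fun.round(1))
Rm=R.from_quat(s2['eef_rot']).as_matrix();print(np.arctan2(Rm[1,0],Rm[0,0]),Rm[2])
p=r.x[:3]; d=s2['tcp_pos']-p; print('tcp rel',d)
```

```text
[1] [ 5.88227e+02  2.33303e+02  5.00970e+01 -7.20000e-02] [-0.1 -0.2 -0.7 -0.   0.4  0.3  0.3 -1.   0.1  1.5  0.  -0.5]
[2] [ 5.88856e+02  2.33161e+02  5.44880e+01 -6.70000e-02] [-0.5 -0.5 -0.6 -0.3  0.5 -0.1  0.2 -0.9  0.2  2.6  0.2 -0.6]
[1, 2] [ 5.88678e+02  2.33164e+02  5.35960e+01 -6.90000e-02] [-0.5 -0.2 -1.   0.3  0.7  0.1  0.7 -1.  -0.   1.4  0.1 -0.4 -0.2 -0.5
 -0.5 -0.5  0.4 -0.   0.  -0.9  0.2  2.7  0.2 -0.7]
-0.07055203864924449 [ 0.00306382 -0.00238097 -0.99999247]
tcp rel [-29.0243534    2.84788094  78.83840791]
```

Run:
```python
from h import *
p=(588.5,233.2); y=-.069
bot.move_ptp([*p,120],down(y)); bot.line_to([*p,72],100)
s=bot.read_state();print(s['t'],s['tcp_pos'],s['contact_force'].round(1))
bot.move_gripper(50,22); s=bot.read_state();print(s['t'],s['width'],s['contact_force'].round(1))
bot.move_gripper(26,22); s=bot.read_state();print(s['t'],s['width'],s['contact_force'].round(1),s['tcp_pos'])
s=shot('k3',(180,150,400,330),.6)
```

```text
18.6417 [588.6713945  233.41760799  72.45634113] [ 0.4  0.2 -0. ]
19.4583 50.096144737119126 [-0.7 -0.4 -0.6]
19.9417 29.76414784133846 [-2.9 -2.  11.3] [589.05323276 233.08904311  73.78162645]
k 3.3333333333333335
```

View pics/k3.png

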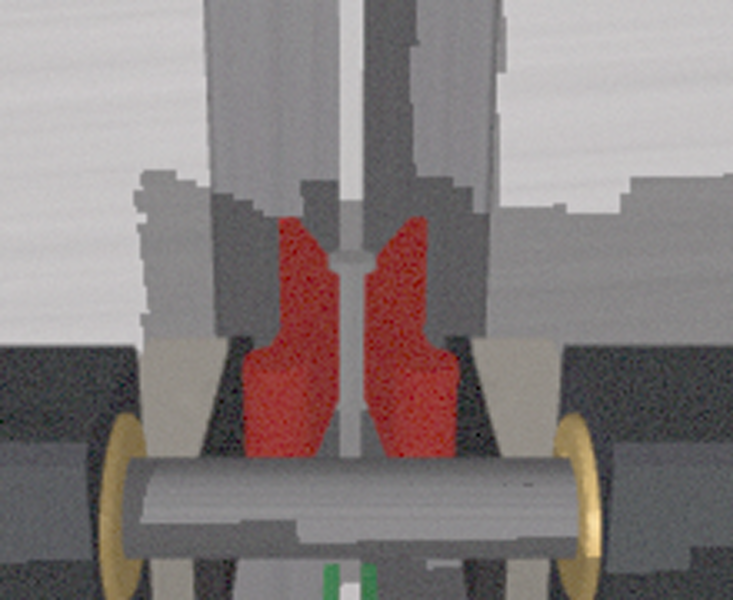

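Clip is open (jaws spread on both sides of the strip). Lifting.

Run:
```python
from h import *
p=(588.5,233.2)
bot.line_to([*p,85],60); s=bot.read_state();print(s['t'],s['width'],s['contact_force'].round(1),s['tcp_pos'])
bot.line_to([*p,150],120);bot.pause(.3); s=bot.read_state();print(s['t'],s['width'],s['contact_force'].round(1),s['tcp_pos'])
s=shot('k4',(180,150,400,330),.6)
I=bot.camera('side');crop(I,180,130,300,220,'pics/side2.png')
```

```text
20.3583 30.299048432618882 [ 0.6 -0.7 -1.8] [588.74357871 233.46791162  85.43169096]
21.35 29.41522243130896 [ 0.5 -0.8 -0.5] [588.26214524 233.02144997 149.26385225]
k 3.3333333333333335
```

View pics/k4.png

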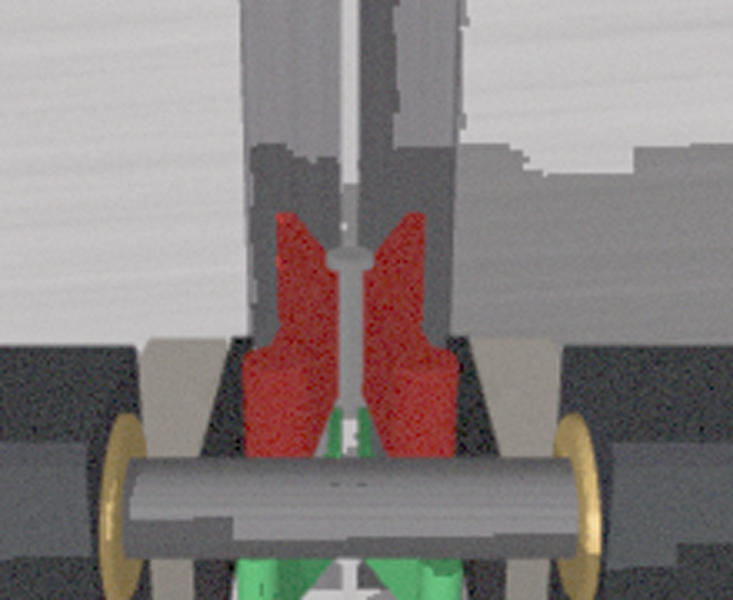

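View pics/side2.png

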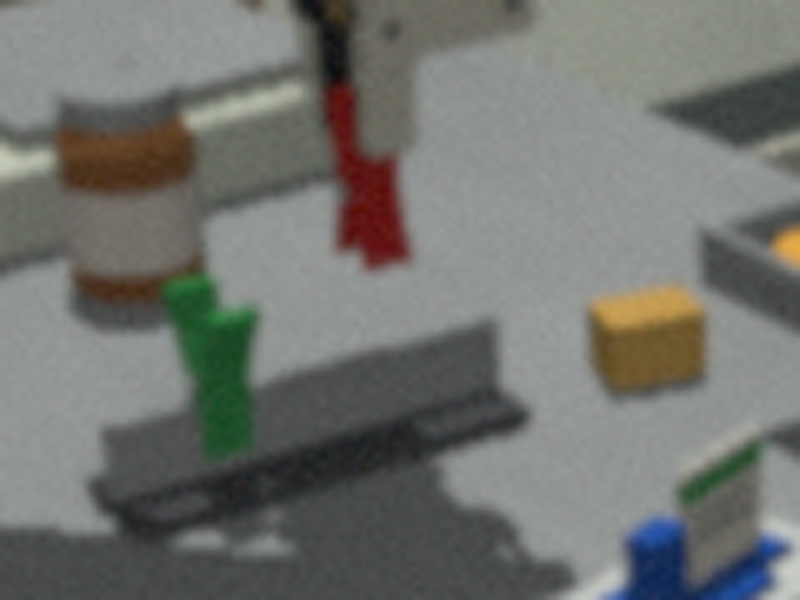

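Run:
```python
from h import *
s=np.load('k4.npy',allow_pickle=True).item()
Rm=R.from_quat(s['eef_rot']).as_matrix()
def tool(px):
    o,d=ray(np.array(px)/3.3333+[180,150]-.35,'wrist',s); return (o-s['tcp_pos'])@Rm, d@Rm
for nm,px,x in (('tips inner',[(300,216),(404,216)],12),('tips outer',[(277,213),(425,213)],12),('barrel end',[(327,259),(350,259),(374,259)],13),('roller end',[(245,358),(458,358)],12)):
    o,d=tool(px); print(nm,(o+d*((x-o[0])/d[:,0])[:,None]).round(1).tolist())
```

```text
tips inner [[12.0, -10.5, 54.9], [12.0, 10.8, 54.8]]
tips outer [[12.0, -15.3, 57.0], [12.0, 15.2, 57.0]]
barrel end [[13.0, -4.4, 24.6], [13.0, -0.3, 24.6], [13.0, 4.0, 24.6]]
roller end [[12.0, -15.2, -16.0], [12.0, 15.0, -16.0]]
```

Run:
```python
from h import *
k=2.6087
s=np.load('g4.npy',allow_pickle=True).item()
f=lambda p:np.array(p)/k+[200,20]-.3
m=[(56,12),(56,-12),(30,12),(30,23),(30,-12),(30,-23),(-50,23),(-50,-23)]
t,th,r=fit2(m,unproj(f([(184,198),(263,198),(184,283),(152,284),(264,283),(296,283),(157,521),(290,521)]),24,'wrist',s));print('stand',t,th,r)
c=unproj(f([(216,212),(231,212),(231,422),(216,422)]),78,'wrist',s)[:,:2];print('card',c.mean(0),rel(t,th,23,0),((c-t)@np.array([[np.cos(th),-np.sin(th)],[np.sin(th),np.cos(th)]])).round(1).tolist())
s=bot.read_state()
bot.line_to([588.5,233.2,180],150)
p=rel((584.0,1.2),.258,23,0);print(p)
bot.line_to([*p,180],180,down(.258)); bot.pause(.4)
s=shot('f1',(160,60,420,330),.6);print(s['t'],s['width'],s['tcp_pos'])
```

```text
stand [584.88187317   0.98474805] 0.2582448666738978 [[-0.2, 0.4], [0.0, -0.3], [-0.0, 0.8], [-0.1, 0.1], [0.4, -0.9], [0.2, -0.2], [-0.2, 0.2], [-0.1, -0.2]]
card [606.38320693   6.91269657] [607.11918627   6.85858037] [[49.4, 2.2], [49.4, -1.7], [-4.8, -1.8], [-4.8, 2.3]]
[606.23875074   7.06838696]
k 2.2222222222222223
23.6083 30.05089530274296 [606.24444289   7.33280669 180.01870281]
```

View pics/f1.png

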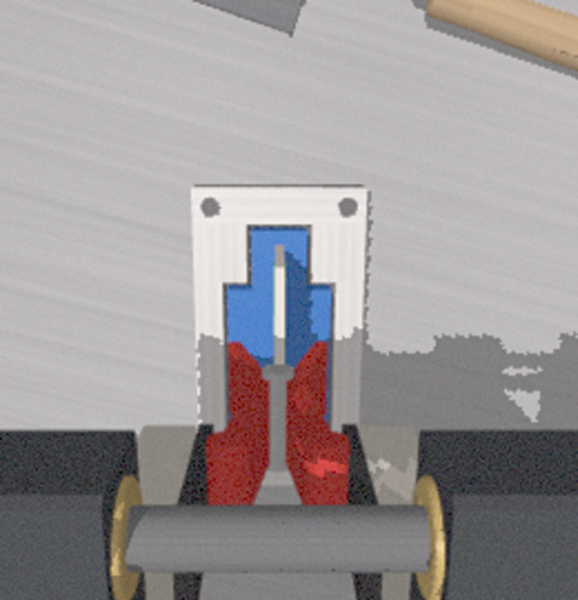

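Run:
```python
from h import *
p=rel((584.0,1.2),.258,23,0)
bot.line_to([*p,140],60); s=bot.read_state();print(s['contact_force'].round(1),s['tcp_pos'])
bot.line_to([*p,115],35); bot.pause(.4)
s=shot('f2',(160,60,420,330),.6);print(s['t'],s['width'],s['tcp_pos'],s['contact_force'].round(1))
I=bot.camera('side');print(crop(I,250,180,370,270,'pics/side3.png'))
print(crop(bot.camera('top'),240,150,330,240,'pics/top3.png'))
```

```text
[-0.2 -0.8 -0.2] [606.49820045   7.0932545  140.20151023]
k 2.2222222222222223
25.7417 29.56577835277266 [606.30516445   7.10450994 115.13127423] [ 1.  -0.4 -0.4]
6.666666666666667
6.666666666666667
```

View pics/f2.png

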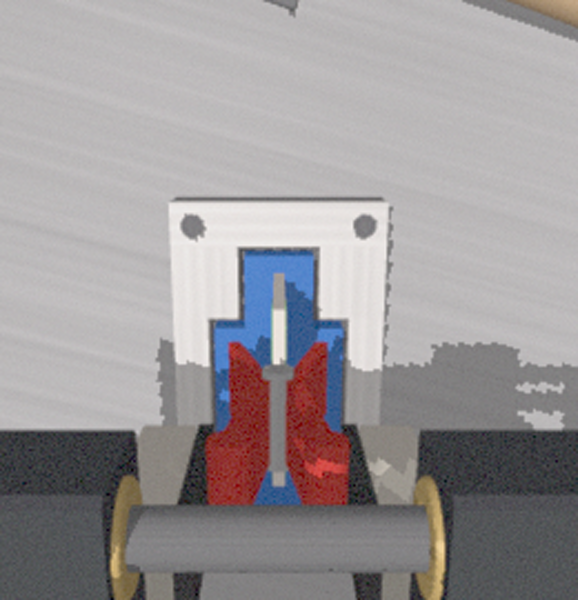

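View pics/side3.png

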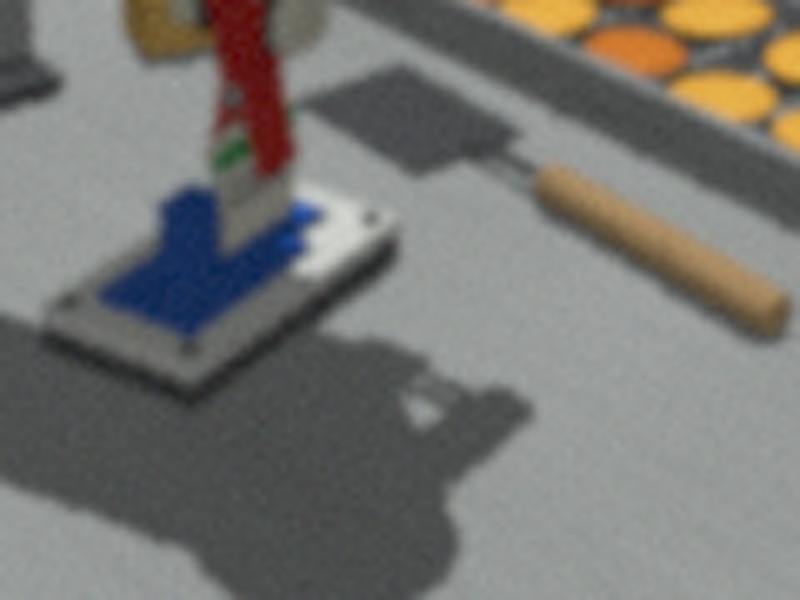

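Run:
```python
from h import *
t=(584.0,1.2);th=.258
P=[]
for (a,b,z) in [(23+12,-15,58),(23-12,-15,58),(23-12,-11.5,56),(-4,-1.8,78),(-4,-1.8,24),(50,-1.8,78),(50,-1.8,24),(23-13,0,90.4)]:
    P.append([*rel(t,th,a,b),z])
print(((proj(P,'side')-[250,180])*6.667).round(0).tolist())
```

```text
[[292.0, 158.0], [257.0, 181.0], [250.0, 183.0], [207.0, 143.0], [209.0, 260.0], [287.0, 92.0], [287.0, 207.0], [224.0, 100.0]]
```

View pics/top3.png

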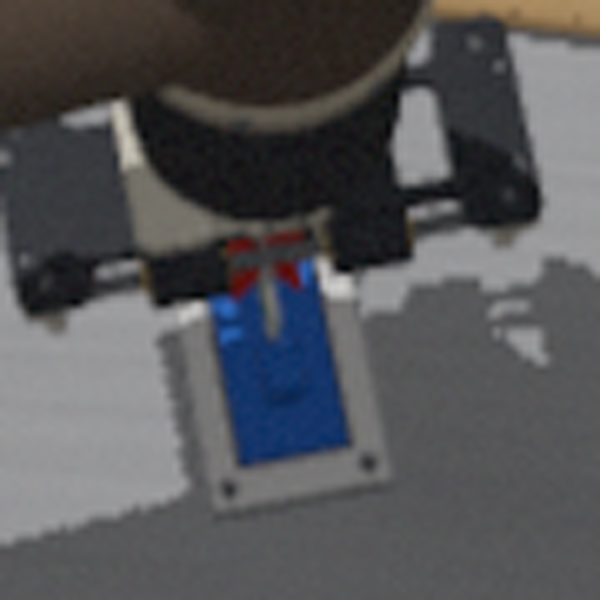

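Run:
```python
from h import *
bot.pause(.5); s=bot.read_state();print(s['t'],s['width'],s['contact_force'].round(1),abs(s['qvel']).max())
print(bot.close_job())
```

```text
26.3917 29.772019556685585 [ 0.3  0.2 -0.8] 0.001578428498564964
the job is handed in; nothing more can be done
None
```

I seated the blue stand in the T-pocket and let go of it. Then I squeezed the red clip off the bar and handed in at 26.4 s, holding it wide open astride the card and still. `close_job` gives no verdict.

**Stand:**
- A wrist picture after release showed it square (yaw 0.258 rad against 0.26 rad for the block).
- There was an even gap on the sides and nose that I could see. The rear edge was partly in shadow.
- Its measured centre was within about 1 mm of the pocket point.

**Clip:**
- The fingers read about 29.8 mm, so it rests on its open stop.
- The jaw tips are about 20 mm below the card's top edge on both sides, by the wrist measurement and matched by the side view.
- The card is centred between the jaws in the wrist and top views. I reckon about 8 mm between the card's top and the clip's barrel.
- The contact force was under 1 N and the arm was not moving.

**Disagreements:**
- Before the grasp, two views gave the clip's height as 50 and 54 mm, so I measured it again in the gripper after lifting.
- That measurement put the jaw tips 1 to 4 mm higher than the clip's stated size implies. I used the lower figure; with the higher one they are about 17 mm down.

The other objects were not touched. I did not take a separate final picture of each one.

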